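# Lay the spindles in the comb tray

## Robot

A 7-joint arm with a two-finger parallel gripper is mounted at the origin on the work surface. World frame = base frame: x ahead of the robot, y to its left, z up, the work surface at z = 0. Lengths are in mm, angles in rad, forces in N, time in s.
With the tool pointing down it reaches from about 400 to 850 mm from the base axis. Payload 10.4 kg.
Tool frame: the origin (TCP) lies on the centre line of the jaws, within the pads' length; the fingertips stand 11 mm ahead of it and the grasp point (between the pads) lies 8 mm behind it (r.tcp_to_tips is the distance from the TCP to the fingertips, in mm); z points along the fingers, y is the line along which they close (so a half turn about z gives the same grasp; the last joint's range is limited). The gripper opens to 87 mm and grips with 3 to 60 N. Pads are 19 mm wide; open, the fingers measure 117 mm over their backs; the gripper's body (75 mm by 190 mm) begins 51 mm behind the grasp point.
Start: joints at [1.196, 0.332, -0.065, 1.46, 0.022, 1.35, -0.088], TCP at [215.39, -586.735, 233.576] pointing down, gripper open.
Joint ranges: [-2.6, 2.6], [-0.5, 2.12], [-1.47, 1.34], [0.16, 2.42], [-1.27, 4.41], [0.06, 2.06], [-2.6, 2.6]. Speed limits (rad/s): [2.22, 2.22, 2.79, 2.79, 3.14, 3.14, 3.14].

## Interface

Orientations are given as a 3x3 rotation matrix whose columns are the frame's x, y, z axes.
In Python, from cell import state, imaging, r gives the robot as it stands.
- The arm moves only by the tool carry_out, never from a script. Its argument "commands" is one flat list of numbers, 7 for each row, row after row: the turn, a rotation vector about the tool's x, y, z in degrees, then the shift along the tool's x, y, z in cm, then the opening, from 0 (shut) to 1 (fully open). In form: [wx, wy, wz, dx, dy, dz, grip, wx, wy, wz, dx, dy, dz, grip, ...]. A call has 1 to 20 rows; each row is the pose to reach, as a shift and turn from the pose commanded when the call began, along the tool's axes at that moment; what a row does not reach only later rows make up. A row lasts 1/10 s, in which the tool goes at most 50 mm and 8.59 degrees, less where a joint would pass 70% of its speed; a pose out of reach is approached as far as the arm can. A call with a gripper value outside its range is refused whole. The fingers move at their own pace and stop on an object; the grip force is fixed at half the most. Time passes only in rows, so rows that repeat a pose let the fingers close. It gives the time, the measured TCP pose, the force, the opening and the grip force at its end, in the units of the state.
- state(): the state, without advancing time (a new reading comes with each control period).
- imaging.snapshot(name): name is "scene" or "top" or "wrist"; returns the picture (400x640x3 uint8, blue, green, red); there is no depth.
- imaging.get_calibration(name): a dict with "K" (3x3 intrinsics, pixels), "rvec" (rotation vector, rad) and "tvec" (3), from world to camera coordinates, as OpenCV has them. Camera axes: x right, y down, z forward; pixel columns grow to the right and rows downward; lengths in mm; the calibration is good to about 2 mm. A picture is of the moment at which its call begins: read the wrist's pose just before it. get_calibration takes no time and is no camera call; for the wrist camera it gives the pose at the moment of the call.
- r.hand_in(): hands the job in; it is judged then, once.
The state is a dict: "t": time; "qpos": joint angles; "dq": joint speeds; "joint_efforts": joint torques, N m; "tcp_pos": TCP position; "ee_rot": TCP orientation; "ft_force": force on the tool from outside, world axes, zero at the start; "ft_torque": the same for the moment, N m; "finger_gap": finger opening in mm; "gripper_force": force on a finger pad.
Only numpy, scipy, OpenCV 4.12 (cv2) and the standard library are available. Lean on these libraries where they do the work, as an engineer would, in place of code of your own. Each camera call takes 0.05 s, during which the arm holds its last target. There are 200 camera calls.

## Task

Lay the three square-shanked spindles flat in the comb tray, each in the lane whose notches fit its shank snugly, with the shank resting across both combs, and all turned the same way: square end towards the tray's end plate, thin round journal pointing out at the open end. Set each one down gently instead of letting it fall, and leave the other things on the bench where they are.

Things in the scene. Friction and masses are not known exactly. Their poses are not given: they have to be found in the camera images.
- tray: wooden comb tray fixed on the bench, base 190 x 190 x 8 mm; x along its three lanes, z up, origin at bench level midway between the combs: two cross rails 12 mm thick at x = -40 and +40 mm, notch floors at z = 20, teeth to z = 34 mm with 5 mm rounded edges. Between the rails the base is free for fingers. Upright end plate 45 mm high across all lanes at x = -80 to -85 mm; open end at x = +105 mm
- rack: grey sheet-metal rack fixed on the bench, 150 x 180 mm, its board sloping 35 degrees: low end with 22 mm lip at its -x, high end at +x. Origin under its centre at bench level, z up; the board is 70 mm high there. Two spindles lie up and down the slope near y = -42 and +42 mm, low ends at the lip. Ribs 10 mm high, 6 mm wide, run beside them at y = 0 and +-87 mm
- lane_a (a point): middle of a tray lane, at the notch floor (z = 20 mm of the tray) midway between the combs; its notches are 24 mm wide and 14 mm deep; at y = -58 mm of the tray
- lane_b (a point): middle of a tray lane, at the notch floor (z = 20 mm of the tray) midway between the combs; its notches are 18 mm wide and 14 mm deep; at y = 0 mm of the tray
- lane_c (a point): middle of a tray lane, at the notch floor (z = 20 mm of the tray) midway between the combs; its notches are 30 mm wide and 14 mm deep; at y = 58 mm of the tray
- slim: aluminium spindle 160 mm long, starts on the sloped rack, journal end down: a square shank 14 x 14 x 120 mm (x = -80 to +40 mm) and a thinner round journal, diameter 8 mm, 40 mm long (x = +40 to +80 mm). x runs along it towards the journal; origin at half its length, on the centre of its underside (z = 0 to 14 mm)
- slim_grip (a point): centre of the slim spindle's square shank, on its axis (x = -20, z = 7 mm of the spindle); axes as the spindle's
- slim_tip (a point): centre of the slim spindle's journal end, on its axis (x = +80, z = 7 mm of the spindle)
- middle: aluminium spindle 160 mm long, starts flat on the bench between tray and rack, any yaw: a square shank 20 x 20 x 120 mm (x = -80 to +40 mm) and a thinner round journal, diameter 12 mm, 40 mm long (x = +40 to +80 mm). x runs along it towards the journal; origin at half its length, on the centre of its underside (z = 0 to 20 mm)
- middle_grip (a point): centre of the middle spindle's square shank, on its axis (x = -20, z = 10 mm of the spindle); axes as the spindle's
- middle_tip (a point): centre of the middle spindle's journal end, on its axis (x = +80, z = 10 mm of the spindle)
- stout: aluminium spindle 160 mm long, starts on the sloped rack, journal end up: a square shank 26 x 26 x 120 mm (x = -80 to +40 mm) and a thinner round journal, diameter 16 mm, 40 mm long (x = +40 to +80 mm). x runs along it towards the journal; origin at half its length, on the centre of its underside (z = 0 to 26 mm)
- stout_grip (a point): centre of the stout spindle's square shank, on its axis (x = -20, z = 13 mm of the spindle); axes as the spindle's
- stout_tip (a point): centre of the stout spindle's journal end, on its axis (x = +80, z = 13 mm of the spindle)
- bearing: steel ring bearing, 38 mm diameter, 12 mm high, lying flat near the middle spindle; a bystander. Origin at its underside (tools: about mid-length)
- spray: spray bottle 170 mm high, 60 mm diameter, standing; a bystander. Origin at its underside (tools: about mid-length)
- jar: clear jar with steel lid, 90 mm high, 70 mm diameter, standing beside the tray; a bystander. Origin at its underside (tools: about mid-length)
- mug: white mug, 90 mm high, 80 mm diameter and a handle; a bystander. Origin at its underside (tools: about mid-length)
- wrench: steel wrench lying on the bench at the right; a bystander. Origin at its underside (tools: about mid-length)
- fitting: brass flanged fitting, 44 mm diameter, 34 mm high, standing in front of the rack; a bystander. Origin at its underside (tools: about mid-length)
- brush: hand brush lying on the bench; a bystander. Origin at its underside (tools: about mid-length)
There are look-alikes about, which are no part of the job. What is shaped like the middle but orange is not meant. Leave any green look-alike of the stout alone.

How it is judged:
By the outcome, as a careful person would: the job done as asked, in the order asked, and still so for the second after the job is handed in, with the robot touching nothing.
It also fails if it takes over 72 s, if anything falls off the work surface, if the arm or the gripper's body presses on something with over 40 N, if the wrist force passes 120 N, or if a joint passes its speed limit or range.

## Working session

There is one attempt and no reset: what is moved stays moved. The work goes in short steps, Python scripts to look and compute and a tool call to move; the robot and the scene stay as the last step left them, time stands still between calls to the robot, and variables do not carry over. Pictures are saved under pics/ and viewed, at most 10 in all, crops included, and the job is handed in when it is done.

Besides the shell and the picture viewer there is one more tool, called by a JSON object that holds its "name" and its "arguments". carry_out: Moves the arm, as the interface text tells. Its arguments: {"type":"object","properties":{"commands":{"type":"array"}},"required":["commands"]}

```bash
mkdir -p pics; ls
python3 - <<'E'
from cell import state, imaging, r
import cv2,numpy as np
for n in("scene","top"):
    im=imaging.snapshot(n); cv2.imwrite(f"pics/{n}0.png",im)
    c=imaging.get_calibration(n); R=cv2.Rodrigues(np.array(c["rvec"],float))[0]; print(n,c["K"],(-R.T@np.array(c["tvec"]).ravel()).round(),R.round(2).tolist())
s=state();print(s["t"],s["tcp_pos"],s["ee_rot"])
E
```

```text
pics
scene [[464.54429712   0.         314.81748128]
 [  0.         464.54429712 208.51248072]
 [  0.           0.           1.        ]] [1451.  508. 1397.] [[-0.47, 0.88, -0.0], [0.68, 0.36, -0.64], [-0.57, -0.3, -0.77]]
top [[438.94469519   0.         319.62008735]
 [  0.         438.94469519 198.73832408]
 [  0.           0.           1.        ]] [ 405.  -13. 1387.] [[0.02, -1.0, -0.02], [-1.0, -0.02, -0.05], [0.05, 0.02, -1.0]]
0.1 [ 215.22492726 -586.43354166  232.84193683] [[ 9.38765800e-01  3.44555538e-01 -5.03126989e-04]
 [ 3.44555897e-01 -9.38765097e-01  1.15197723e-03]
 [-7.53979228e-05 -1.25479220e-03 -9.99999210e-01]]
```

View pics/scene0.png

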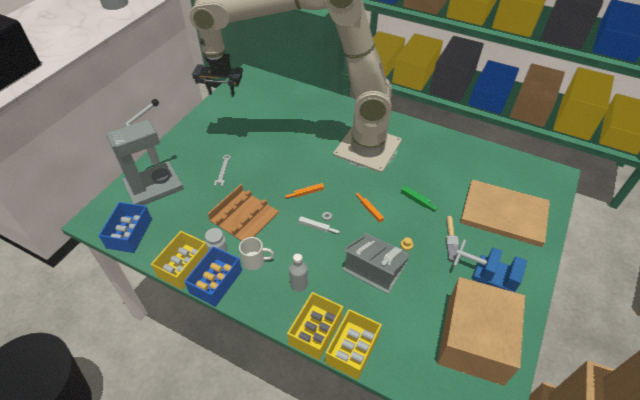

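View pics/top0.png

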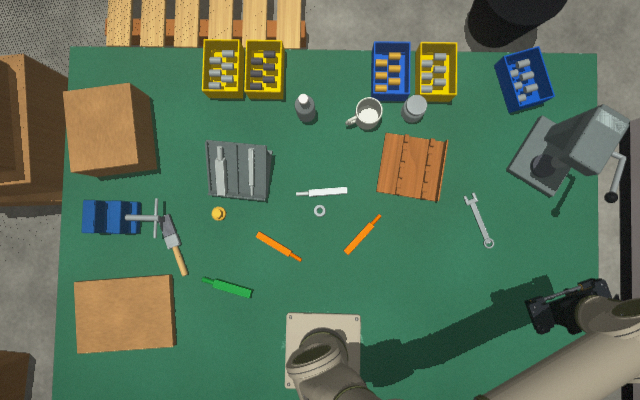

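Run:
```python
import cv2
a=cv2.imread("pics/top0.png")[122:214,200:460]; b=cv2.imread("pics/scene0.png")[175:295,200:420]
a=cv2.resize(a,None,fx=3,fy=3,interpolation=cv2.INTER_CUBIC);b=cv2.resize(b,(780,425)[0:2],interpolation=cv2.INTER_CUBIC)[:, :]
import numpy as np
b=cv2.resize(b,(587,320));c=np.zeros((320,780,3),np.uint8);c[:,:587]=b
cv2.imwrite("pics/crop0.png",np.vstack([a,c]))
```

```text
(no output)
```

View pics/crop0.png

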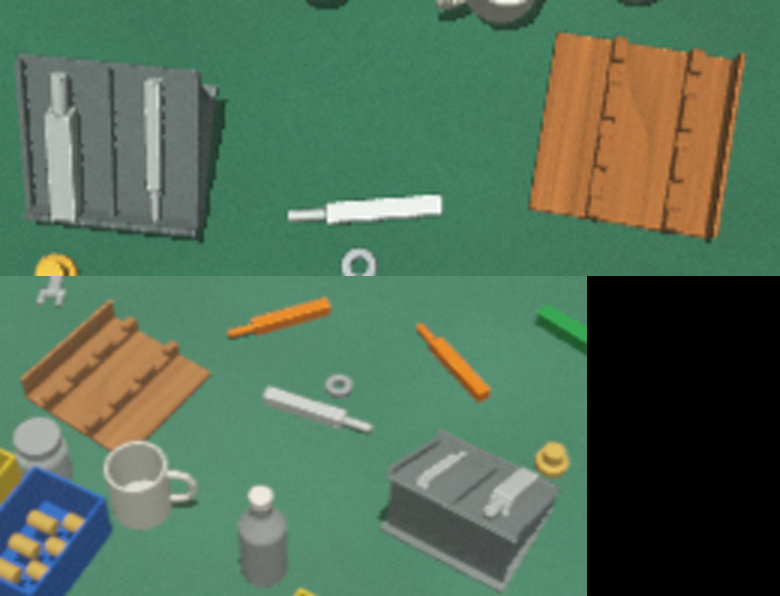

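```bash
cat > h.py <<'E'
from cell import state, imaging, r
import cv2,numpy as np
def cam(n):
    c=imaging.get_calibration(n); return c["K"],np.array(c["rvec"],float),np.array(c["tvec"],float).ravel()
def ray(c,uv):
    K,rv,t=c; R=cv2.Rodrigues(rv)[0]; d=R.T@np.linalg.solve(K,[uv[0],uv[1],1.]); return -R.T@t,d
def onz(c,uv,z):
    o,d=ray(c,uv); return o+d*(z-o[2])/d[2]
def tri(c1,u1,c2,u2):
    o1,d1=ray(c1,u1);o2,d2=ray(c2,u2);s=np.linalg.lstsq(np.c_[d1,-d2],o2-o1,rcond=None)[0]
    p,q=o1+s[0]*d1,o2+s[1]*d2; return (p+q)/2,np.linalg.norm(p-q)
def togo(p,R):
    "turn (deg rotvec) and shift (cm) from the measured pose to p,R"
    s=state(); A=np.array(s["ee_rot"]); return np.degrees(cv2.Rodrigues(A.T@R)[0].ravel()).round(1),(A.T@(np.array(p)-s["tcp_pos"])/10).round(2)
E
python3 - <<'E'
from h import *
t=cam("top");s=cam("scene")
c=lambda u,v:(u/3+200,v/3+122)
print("jar",onz(t,(415,106),90),"jar edge near",onz(t,(415,119),90),"mug",onz(t,(369,113),90),onz(t,(369,130),90))
for n,p in dict(tl=(558,35),bl=(530,209)).items(): print("tray",n,onz(t,c(*p),8))
for n,p in dict(tr=(743,56),br=(714,238)).items(): print("plate top",n,onz(t,c(*p),45))
print("mid tail",onz(t,c(440,205),20),"tip",onz(t,c(289,215),12))
for n,p in dict(tl=(20,55),tr=(200,70),bl=(30,218),br=(198,236)).items(): print("rack",n,onz(t,c(*p),[122,122,40,40][["tl","tr","bl","br"].index(n)]))
d=lambda u,v:(200+u*220/587,175+v*120/320)
print("bearing",onz(t,(320,211),12))
print(tri(t,c(288,215),s,d(370,429-276)))
print("stout tail/tip",onz(t,c(62,220),50),onz(t,c(60,75),140))
print("slim tail/tip",onz(t,c(153,80),140),onz(t,c(155,218),50))
E
```

```text
jar [ 747.97398359 -257.87372377   90.        ] jar edge near [ 708.94420835 -258.39825231   90.        ] mug [ 724.51246401 -121.823148     90.        ] [ 673.44995739 -122.75947686   90.        ]
tray tl [ 679.74041172 -183.45365385    8.        ]
tray bl [ 495.66378526 -157.29038594    8.        ]
plate top tr [ 654.3513498  -367.26855486   45.        ]
plate top br [ 467.89836369 -339.92031472   45.        ]
mid tail [496.97708624 -62.72811797  20.        ] tip [483.53537199  94.72798765  12.        ]
rack tl [627.4994589 352.5756573 122.       ]
rack tr [616.24136189 176.28106036 122.        ]
rack bl [472.89822572 359.82507649  40.        ]
rack br [458.2594695  185.56829502  40.        ]
bearing [430.80906615  19.06392426  12.        ]
(array([484.16814819,  96.25440985,   2.7086423 ]), np.float64(0.5719369773673548))
stout tail/tip [471.08197916 324.06510116  50.        ] [605.77288674 308.08942109 140.        ]
slim tail/tip [602.72095415 218.4240076  140.        ] [475.25724536 228.66799425  50.        ]
```

```bash
cat >> h.py <<'E'
def Rdown(yaw):
    a=np.radians(yaw);x=np.array([np.cos(a),np.sin(a),0]);z=np.array([0,0,-1.]);return np.c_[x,np.cross(z,x),z]
def Rrack(yaw,slope=35,flip=0):
    "tool z into the sloping board rising towards yaw; x up the slope (flip: down)"
    a,b=np.radians(yaw),np.radians(slope);x=np.array([np.cos(a)*np.cos(b),np.sin(a)*np.cos(b),np.sin(b)]);z=np.array([np.cos(a)*np.sin(b),np.sin(a)*np.sin(b),-np.cos(b)])
    if flip:x=-x
    return np.c_[x,np.cross(z,x),z]
E
python3 -c "
from h import *
print(togo((560,-265,330),Rdown(82)))
c=cam('wrist');print(c[0]);R=cv2.Rodrigues(c[1])[0];A=np.array(state()['ee_rot']);print(A.T@(-R.T@c[2]-state()['tcp_pos']),(R@A).round(2))"
```

```text
(array([ -0.1,  -0. , -61.8]), array([ 43.44, -18.31,  -9.7 ]))
[[281.60310693   0.         318.63904953]
 [  0.         281.60310693 202.37966812]
 [  0.           0.           1.        ]]
[  79.43583676    0.78780022 -151.73933606] [[ 0.    1.   -0.  ]
 [-0.96  0.   -0.29]
 [-0.29  0.    0.96]]
```

{"name": "carry_out", "arguments": {"commands": [0,0,-61.8,43.4,-18.3,0,0.6,0,0,-61.8,43.4,-18.3,0,0.6,0,0,-61.8,43.4,-18.3,0,0.6,0,0,-61.8,43.4,-18.3,0,0.6,0,0,-61.8,43.4,-18.3,0,0.6,0,0,-61.8,43.4,-18.3,0,0.6,0,0,-61.8,43.4,-18.3,0,0.6,0,0,-61.8,43.4,-18.3,0,0.6,0,0,-61.8,43.4,-18.3,0,0.6,0,0,-61.8,43.4,-18.3,0,0.6,0,0,-61.8,43.4,-18.3,0,0.6,0,0,-61.8,43.4,-18.3,0,0.6]}}

```text
t: 1.3
tcp_pos: [559.4, -265.5, 233.0]
ee_rot: [[0.14, 0.99, -0.001], [0.99, -0.14, 0.0], [-0.0, -0.001, -1.0]]
ft_force: [-0.3, -0.3, 0.2]
finger_gap: 52.1
gripper_force: 0.0
```

```bash
python3 -c "
from h import *
import pickle
c=cam('wrist');im=imaging.snapshot('wrist');cv2.imwrite('pics/w1.png',im);pickle.dump((c,state()['tcp_pos']),open('w1.pkl','wb'))
K,rv,t=c
for z in(20,34):
  for x,y in((0,-58),(0,0),(0,58)):
    p=np.array([573,-274,z])+x*np.array([.14,.99,0])+y*np.array([-.99,.14,0]);print(z,y,cv2.projectPoints(p[None],rv,t,K,None)[0].ravel().round())
"
```

```text
20 -58 [373. 185.]
20 0 [329. 185.]
20 58 [285. 185.]
34 -58 [375. 187.]
34 0 [329. 187.]
34 58 [284. 187.]
```

View pics/w1.png

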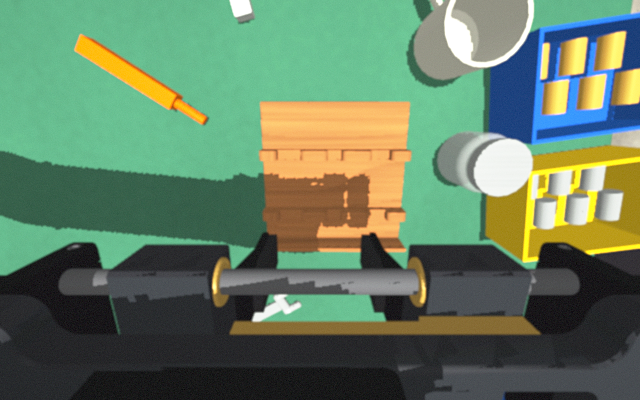

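```bash
python3 -c "
import cv2
a=cv2.imread('pics/w1.png')[92:256,250:420];cv2.imwrite('pics/w1c.png',cv2.resize(a,None,fx=3.6,fy=3.6,interpolation=cv2.INTER_CUBIC))"
```

```text
(no output)
```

View pics/w1c.png

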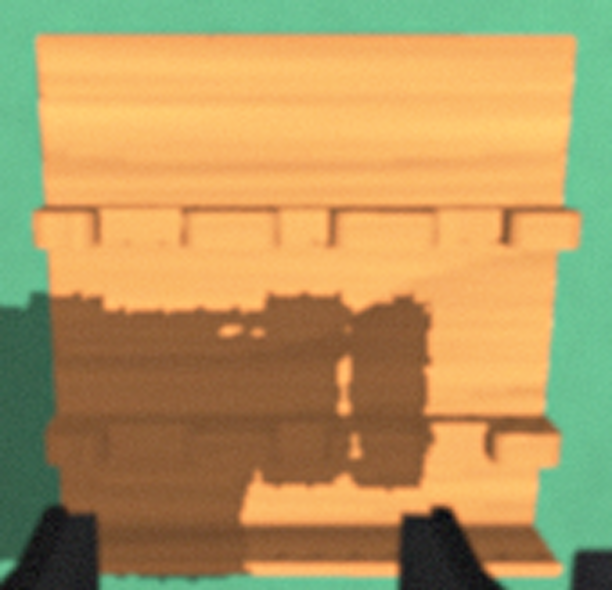

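```bash
python3 -c "
from h import *
import pickle
c,_=pickle.load(open('w1.pkl','rb'));f=lambda u,v,z:onz(c,(250+(u+.5)/3.6-.5,92+(v+.5)/3.6-.5),z)
F=f(308,227,34);B=f(304.5,441,34);print(F,B,(F+B)/2,np.linalg.norm(F-B),np.degrees(np.arctan2(*(F-B)[1::-1])))
for n,u in(('c',141.5),('b',305),('a',471.5)):print(n,f(u,227,34))
for u in (98,185,277,333,435,508):print(np.linalg.norm(f(u,227,34)-F).round(1),end=' ')
L=f(36,212,34);R=f(580,212,34);print('rail len',np.linalg.norm(L-R),np.degrees(np.arctan2(*(R-L)[1::-1]))+90)
tl,tr=f(36,35,8),f(577,35,8);print('open end',(tl+tr)/2,np.linalg.norm(tl-tr))
t=cam('top');q=lambda u,v:(u/3+200,v/3+122)
print('height of rail end, 2 views')
for a,b in(((36,212),(587,218)),((580,212),(617,38))):print(tri(c,(250+a[0]/3.6,92+a[1]/3.6),t,q(*b)))
print('jar lid',tri(c,(502,166),t,(415,109)))
print(togo((488,-3,180),Rdown(95)))
"
```

```text
[ 585.6296988  -233.88914114   34.        ] [ 574.89948842 -310.87389542   34.        ] [ 580.26459361 -272.38151828   34.        ] 77.72895089077277 82.06517808331272
c [ 528.94865121 -225.97734125   34.        ]
b [ 584.60863851 -233.74661687   34.        ]
a [ 641.26528866 -241.65501126   34.        ]
72.2 42.3 10.7 8.6 43.6 68.7 rail len 186.16341300328767 82.05261607415909
open end [ 594.2374931  -170.86373014    8.        ] 189.49383067667773
height of rail end, 2 views
(array([ 487.70506115, -218.26582053,    2.92012768]), np.float64(1.3791257250031812))
(array([ 662.02830363, -232.80225842,   88.38493416]), np.float64(2.0782196364503798))
jar lid (array([ 727.04653544, -250.16619243,  135.86325859]), np.float64(1.6729226326879465))
(array([ -0.1,   0. , -13.1]), array([ 25.09, -10.73,   5.31]))
```

{"name": "carry_out", "arguments": {"commands": [0,0,-13,25.1,-10.7,5.3,0.6,0,0,-13,25.1,-10.7,5.3,0.6,0,0,-13,25.1,-10.7,5.3,0.6,0,0,-13,25.1,-10.7,5.3,0.6,0,0,-13,25.1,-10.7,5.3,0.6,0,0,-13,25.1,-10.7,5.3,0.6,0,0,-13,25.1,-10.7,5.3,0.6,0,0,-13,25.1,-10.7,5.3,0.6]}}

```text
t: 2.15
tcp_pos: [488.8, -3.5, 180.7]
ee_rot: [[-0.085, 0.996, 0.0], [0.996, 0.085, -0.001], [-0.001, 0.0, -1.0]]
ft_force: [0.4, -1.1, 0.0]
finger_gap: 52.2
gripper_force: 0.0
```

```bash
cat >> h.py <<'E'
def bright(im,lo=150,sat=45):
    h=cv2.cvtColor(im,cv2.COLOR_BGR2HSV);m=((h[...,1]<sat)&(h[...,2]>lo)).astype(np.uint8);return m
def blobs(im,lo=150,sat=45,amin=150):
    for k in cv2.findContours(bright(im,lo,sat),cv2.RETR_EXTERNAL,cv2.CHAIN_APPROX_NONE)[0]:
        if cv2.contourArea(k)>amin: yield k,cv2.minAreaRect(k)
E
python3 -c "
from h import *
import pickle
s=state();c=cam('wrist');im=imaging.snapshot('wrist');cv2.imwrite('pics/w2.png',im);pickle.dump((c,s['tcp_pos']),open('w2.pkl','wb'))
print(s['tcp_pos'],s['t'])
for n,i in (('w',im),('t',cv2.imread('pics/top0.png'))):
  for k,b in blobs(i,150,45,60):print(n,cv2.contourArea(k),np.round(b[0]),np.round(b[1]),round(b[2]))
"
```

```text
[488.77489859  -3.46110697 180.70152416] 2.15
w 459.5 [393. 286.] [12. 48.] 90
w 106.0 [102. 286.] [12. 11.] 90
w 776.0 [274. 163.] [33. 30.] 9
w 508.0 [  9. 163.] [80. 11.] 78
w 1503.5 [624. 154.] [69. 30.] 90
w 2147.0 [324. 170.] [141.  19.] 90
w 124.0 [459.  19.] [13. 17.] 14
t 1372.0 [322. 339.] [52. 75.] 90
t 119.5 [171. 241.] [12. 12.] 68
t 221.5 [609. 248.] [30. 20.] 90
t 84.0 [319. 210.] [10. 10.] 90
t 99.0 [141. 208.] [32. 21.] 0
t 331.0 [608. 212.] [20. 36.] 0
t 216.0 [479. 221.] [57. 11.] 68
t 240.0 [321. 192.] [ 7. 50.] 86
t 60.5 [603. 187.] [12. 11.] 22
t 84.0 [619. 172.] [39. 12.] 90
t 125.0 [250. 171.] [ 5. 47.] 1
t 292.0 [220. 170.] [49.  9.] 90
t 298.0 [611. 121.] [29. 12.] 31
t 563.5 [364. 110.] [35. 26.] 3
t 276.5 [416. 104.] [18. 19.] 90
t 65.0 [302.  98.] [9. 9.] 90
t 783.5 [330.  17.] [54. 39.] 56
```

View pics/w2.png

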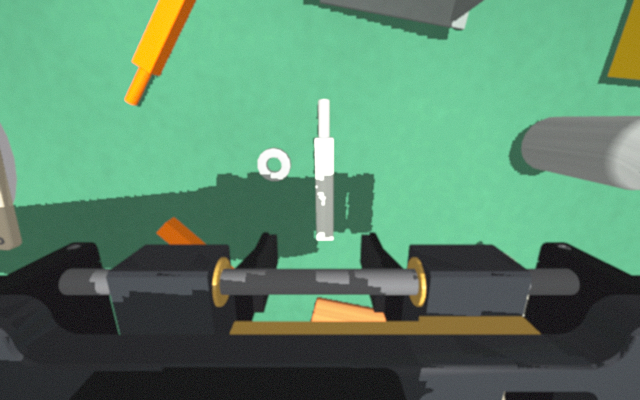

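```bash
python3 -c "
from h import *
import pickle
c,_=pickle.load(open('w2.pkl','rb'));t=cam('top')
im=cv2.imread('pics/w2.png')
m=bright(im,110,70)
for v in(105,120,132,145,155,165,180,195,210,225,235,239):
  x=np.flatnonzero(m[v,305:345])+305;print(v,x.min() if len(x) else 0,x.max() if len(x) else 0,end=' | ')
print()
for v0,z in((99,16),(138,20),(240,20),(240,0)):print(v0,onz(c,(324,v0),z).round(1))
for k,b in blobs(cv2.imread('pics/top0.png'),150,45,60):
  if abs(b[0][0]-321)<3 and abs(b[0][1]-192)<3:
    e=k[:,0,:];L=e[e[:,0].argmin()];R=e[e[:,0].argmax()];print('top ends',L,R,b,onz(t,L,10),onz(t,R,20));print(tri(c,(324,99),t,L))
print('bearing w',onz(c,(274,163),12),tri(c,(274,163),t,(319.5,210.5)))
print('mid centre',tri(c,(324,170),t,(321.3,191.7)))
"
```

```text
105 318 329 | 120 318 329 | 132 318 329 | 145 314 333 | 155 314 333 | 165 314 333 | 180 315 333 | 195 315 333 | 210 315 333 | 225 316 333 | 235 316 333 | 239 316 333 | 
99 [487.2  94.   16. ]
138 [490.8  54.2  20. ]
240 [501.8 -65.6  20. ]
240 [503.  -74.5   0. ]
top ends [296 192] [346 193] ((321.0941162109375, 191.72352600097656), (6.82598876953125, 50.38960266113281), 85.60128784179688) [488.87962034  96.07242365  10.        ] [488.60590528 -60.82598451  20.        ]
(array([486.64059198,  92.41778004,  49.77553241]), np.float64(1.0757080187793826))
bearing w [436.77142522  21.01627566  12.        ] (array([433.76857538,  19.95077333,  -0.519404  ]), np.float64(3.126197268374358))
mid centre (array([493.3391091 ,  16.42960505,   2.53362975]), np.float64(2.587079459493768))
```

{"name": "carry_out", "arguments": {"commands": [0,0,0,-0.9,0.75,0,0.45,0,0,0,-0.9,0.75,5,0.45,0,0,0,-0.9,0.75,10,0.45,0,0,0,-0.9,0.75,13,0.45,0,0,0,-0.9,0.75,15,0.45,0,0,0,-0.9,0.75,16.3,0.45,0,0,0,-0.9,0.75,16.3,0.45,0,0,0,-0.9,0.75,16.3,0,0,0,0,-0.9,0.75,16.3,0,0,0,0,-0.9,0.75,16.3,0,0,0,0,-0.9,0.75,16.3,0,0,0,0,-0.9,0.75,16.3,0]}}

```text
t: 3.4
tcp_pos: [497.6, -10.5, 18.4]
ee_rot: [[-0.086, 0.996, 0.001], [0.996, 0.086, -0.001], [-0.001, 0.001, -1.0]]
ft_force: [-2.0, -0.6, 6.6]
finger_gap: 19.8
gripper_force: 30.0
```

```bash
python3 -c "
from h import *
print(togo((635.8,-286.3,125),Rdown(82.06)))"
```

```text
(array([ 0.1,  0. , 12.9]), array([-28.68,  11.39, -10.62]))
```

{"name": "carry_out", "arguments": {"commands": [0,0,0,0,0,-5,0,0,0,12.9,-28.7,11.4,-10.6,0,0,0,12.9,-28.7,11.4,-10.6,0,0,0,12.9,-28.7,11.4,-10.6,0,0,0,12.9,-28.7,11.4,-10.6,0,0,0,12.9,-28.7,11.4,-10.6,0,0,0,12.9,-28.7,11.4,-10.6,0,0,0,12.9,-28.7,11.4,-10.6,0,0,0,12.9,-28.7,11.4,-10.6,0,0,0,12.9,-28.7,11.4,-10.6,0,0,0,12.9,-28.7,11.4,-10.6,0]}}

```text
t: 4.5
tcp_pos: [635.4, -284.5, 123.4]
ee_rot: [[0.136, 0.991, -0.0], [0.991, -0.136, 0.001], [0.001, -0.001, -1.0]]
ft_force: [-0.3, 0.7, -1.0]
finger_gap: 19.1
gripper_force: 30.0
```

```bash
python3 -c "
from h import *
import pickle
s=state();c=cam('wrist');im=imaging.snapshot('wrist');cv2.imwrite('pics/w3.png',im);pickle.dump((c,s['tcp_pos']),open('w3.pkl','wb'))
print(s['tcp_pos'],s['t'],s['finger_gap'])
a=im[60:280,150:420];cv2.imwrite('pics/w3c.png',cv2.resize(a,None,fx=2.7,fy=2.7,interpolation=cv2.INTER_CUBIC))
"
```

```text
[ 635.38672755 -284.48259578  123.42057669] 4.5 19.147798731206425
```

View pics/w3c.png

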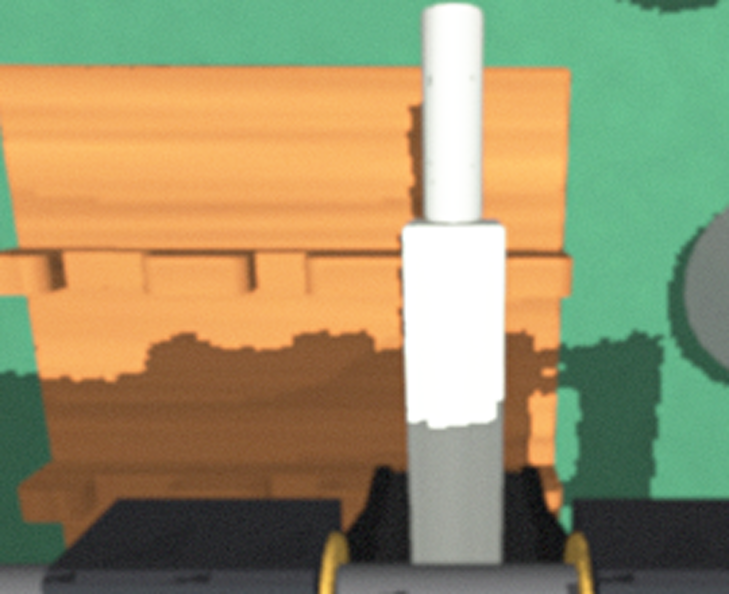

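```bash
python3 -c "
from h import *
import pickle
c1,_=pickle.load(open('w1.pkl','rb'));c3,_=pickle.load(open('w3.pkl','rb'))
P=lambda u,v:(250+(u+.5)/3.6-.5,92+(v+.5)/3.6-.5);Q=lambda u,v:(150+(u+.5)/2.7-.5,60+(v+.5)/2.7-.5)
for n,a,b in(('rail end',(580,208),(571,254)),('rail end near',(580,247),(571,296)),('b left',(277,208),(253,252)),('b right',(333,208),(308,254)),('c right',(185,210),(147,252)),('c left',(98,210),(62,252)),('open R corner',(577,36),(570,68))):
  print(n,*tri(c1,P(*a),c3,Q(*b)),onz(c3,Q(*b),34).round(1))
print('spindle width px at front',onz(c3,Q(403,226),123-18+20),onz(c3,Q(505,226),125),onz(c3,Q(453,5),121))
"
```

```text
rail end [ 679.62268594 -241.04642277   30.19171902] 0.290781597591516 [ 679.1 -240.7   34. ]
rail end near [ 677.87783288 -253.82697834   33.97665826] 0.2535359767814376 [ 677.9 -254.    34. ]
b left [ 576.08173501 -227.59905237   19.80776783] 0.11113796466432559 [ 580.  -226.5   34. ]
b right [ 595.39400134 -229.91949861   25.80739522] 0.6223001252135133 [ 597.1 -229.5   34. ]
c right [ 544.18199126 -222.69880632   27.38693882] 0.5595939185184349 [ 547. -222.   34.]
c left [ 512.89024986 -219.24992751   19.67377921] 0.38506373046088976 [ 520.5 -218.4   34. ]
open R corner [ 687.53734456 -184.34715387    9.65723056] 0.03121472707515422 [ 683.9 -186.5   34. ]
spindle width px at front [ 635.34804853 -218.32197466  125.        ] [ 654.95860465 -220.99665052  125.        ] [ 650.3499104  -180.35338524  121.        ]
```

{"name": "carry_out", "arguments": {"commands": [0,0,0,-0.35,0.05,3,0,0,0,0,-0.35,0.05,5,0,0,0,0,-0.35,0.05,6,0,0,0,0,-0.35,0.05,6.5,0,0,0,0,-0.35,0.05,7,0,0,0,0,-0.35,0.05,7.5,0,0,0,0,-0.35,0.05,7.8,0,0,0,0,-0.35,0.05,8,0,0,0,0,-0.35,0.05,8.2,0,0,0,0,-0.35,0.05,8.2,0,0,0,0,-0.35,0.05,8.2,0]}}

```text
t: 5.65
tcp_pos: [635.6, -289.9, 41.7]
ee_rot: [[0.138, 0.99, 0.0], [0.99, -0.138, -0.0], [-0.0, 0.0, -1.0]]
ft_force: [-0.0, -1.1, -1.8]
finger_gap: 19.8
gripper_force: 30.0
```

{"name": "carry_out", "arguments": {"commands": [0,0,0,0,0,0.1,0,0,0,0,0,0,0.2,0,0,0,0,0,0,0.25,0,0,0,0,0,0,0.3,0,0,0,0,0,0,0.3,0]}}

```text
t: 6.15
tcp_pos: [635.6, -289.8, 38.6]
ee_rot: [[0.138, 0.99, 0.0], [0.99, -0.138, -0.0], [-0.0, 0.0, -1.0]]
ft_force: [-0.0, -0.8, -0.9]
finger_gap: 19.7
gripper_force: 30.0
```

{"name": "carry_out", "arguments": {"commands": [0,0,0,0,0,0.05,0,0,0,0,0,0,0.1,0,0,0,0,0,0,0.15,0,0,0,0,0,0,0.15,0]}}

```text
t: 6.55
tcp_pos: [635.6, -289.8, 38.5]
ee_rot: [[0.138, 0.99, 0.0], [0.99, -0.138, -0.0], [-0.0, 0.0, -1.0]]
ft_force: [-5.9, 2.2, 11.2]
finger_gap: 19.7
gripper_force: 30.0
```

{"name": "carry_out", "arguments": {"commands": [0,0,0,0,0,0.1,0.2,0,0,0,0,0,0.1,0.38,0,0,0,0,0,0.1,0.38,0,0,0,0,0,0.1,0.38,0,0,0,0,0,0,0.38,0,0,0,0,0,-3,0.38,0,0,0,0,0,-8,0.38,0,0,0,0,0,-13,0.38,0,0,0,0,0,-18,0.38,0,0,0,0,0,-18,0.38]}}

```text
t: 7.55
tcp_pos: [638.6, -290.5, 225.9]
ee_rot: [[0.138, 0.99, 0.011], [0.99, -0.138, -0.004], [-0.003, 0.012, -1.0]]
ft_force: [-0.3, -0.6, -0.4]
finger_gap: 33.1
gripper_force: 0.0
```

```bash
python3 -c "
from h import *
im=imaging.snapshot('wrist');cv2.imwrite('pics/w4.png',im)
s=state();print(s['tcp_pos'],s['finger_gap'],s['t'])
m=bright(im,110,70)
c=cam('wrist')
for k,b in blobs(im,150,45,200):print(cv2.contourArea(k),np.round(b[0]),np.round(b[1]),round(b[2],1),onz(c,b[0],40).round())
print(togo((480,250,215),Rrack(-4.5,35,1)))"
```

```text
[ 637.36477912 -290.21725515  221.57119984] 33.25696636006012 7.6
399.5 [483. 204.] [16. 29.] 3.2 [ 839. -343.   40.]
418.5 [516. 200.] [17. 29.] 5.2 [ 879. -343.   40.]
444.5 [549. 195.] [17. 30.] 5.0 [ 919. -343.   40.]
271.0 [467. 175.] [26. 12.] 90.0 [ 819. -303.   40.]
391.5 [498. 171.] [17. 27.] 2.6 [ 856. -303.   40.]
398.0 [531. 166.] [17. 27.] 3.8 [ 895. -302.   40.]
3499.0 [421. 152.] [69. 63.] 21.0 [ 765. -268.   40.]
1791.5 [314. 159.] [132.  17.] 90.0 [ 638. -258.   40.]
6671.5 [596. 128.] [255.  87.] 90.0 [ 965. -267.   40.]
2566.5 [400.  25.] [50. 91.] 90.0 [ 747. -133.   40.]
(array([-28.2, -26.4, -90.3]), array([ 51.33, -23.06,   0.4 ]))
```

{"name": "carry_out", "arguments": {"commands": [-28.2,-26.4,-90.3,51.3,-23,0.4,0.38,-28.2,-26.4,-90.3,51.3,-23,0.4,0.38,-28.2,-26.4,-90.3,51.3,-23,0.4,0.38,-28.2,-26.4,-90.3,51.3,-23,0.4,0.38,-28.2,-26.4,-90.3,51.3,-23,0.4,0.38,-28.2,-26.4,-90.3,51.3,-23,0.4,0.38,-28.2,-26.4,-90.3,51.3,-23,0.4,0.38,-28.2,-26.4,-90.3,51.3,-23,0.4,0.38,-28.2,-26.4,-90.3,51.3,-23,0.4,0.38,-28.2,-26.4,-90.3,51.3,-23,0.4,0.38,-28.2,-26.4,-90.3,51.3,-23,0.4,0.38,-28.2,-26.4,-90.3,51.3,-23,0.4,0.38,-28.2,-26.4,-90.3,51.3,-23,0.4,0.38,-28.2,-26.4,-90.3,51.3,-23,0.4,0.38,-28.2,-26.4,-90.3,51.3,-23,0.4,0.38,-28.2,-26.4,-90.3,51.3,-23,0.4,0.38]}}

```text
t: 9.2
tcp_pos: [479.4, 248.6, 212.9]
ee_rot: [[-0.821, 0.082, 0.565], [0.068, 0.997, -0.045], [-0.567, 0.002, -0.824]]
ft_force: [0.7, -0.4, 0.0]
finger_gap: 32.8
gripper_force: 0.0
```

```bash
python3 -c "
from h import *
import pickle
s=state();c=cam('wrist');im=imaging.snapshot('wrist');cv2.imwrite('pics/w5.png',im);pickle.dump((c,s['tcp_pos'],s['ee_rot']),open('w5.pkl','wb'))
print(s['tcp_pos'],s['t'],s['qpos'])
for k,b in blobs(im,150,45,200):print(cv2.contourArea(k),np.round(b[0]),np.round(b[1]),round(b[2],1))
"
```

```text
[479.36535151 248.57090668 212.90564547] 9.2 [ 0.29911499 -0.14864033 -1.05836942  2.09422302  0.46477846  0.76349866
  0.42616277]
2306.5 [121. 243.] [52. 57.] 23.2
503.5 [ 26. 214.] [16. 53.] 90.0
25341.0 [349. 164.] [163. 188.] 89.4
1176.0 [79. 56.] [54. 29.] 35.5
```

View pics/w5.png

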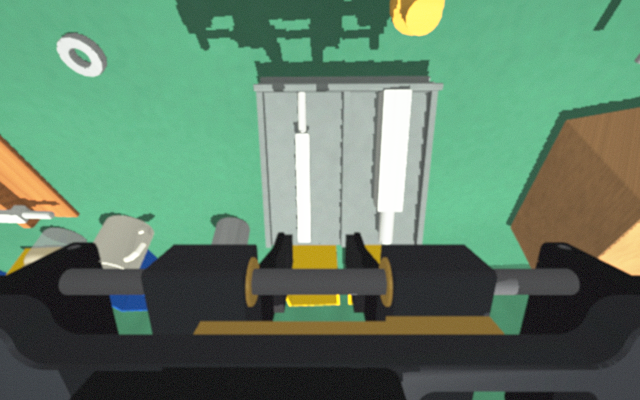

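```bash
cat >> h.py <<'E'
def spans(im,u0,u1,rows,lo):
    g=im[...,1]
    for v in rows:
        x=np.flatnonzero(g[v,u0:u1]>lo)+u0
        print(v,(x.min(),x.max()) if len(x) else None,end=' | ')
    print()
E
python3 -c "
from h import *
im=cv2.imread('pics/w5.png');print(im[100:250:25,300].tolist(),im[180,322],im[150,395])
spans(im,285,318,[90,92,94,96,100,110,120,128,130,132,134,136,150,170,190,210,230,238,240,242,244],225)
spans(im,365,420,[86,88,90,92,94,100,120,140,170,190,205,209,211,213,215,220,230,240],225)
"
```

```text
[[248, 252, 251], [249, 252, 251], [253, 254, 253], [253, 254, 254], [253, 254, 254], [253, 254, 254]] [183 190 178] [253 254 254]
90 None | 92 (np.int64(300), np.int64(303)) | 94 (np.int64(299), np.int64(304)) | 96 (np.int64(299), np.int64(304)) | 100 (np.int64(299), np.int64(304)) | 110 (np.int64(299), np.int64(305)) | 120 (np.int64(299), np.int64(305)) | 128 (np.int64(299), np.int64(305)) | 130 (np.int64(301), np.int64(304)) | 132 (np.int64(302), np.int64(303)) | 134 (np.int64(296), np.int64(308)) | 136 (np.int64(295), np.int64(308)) | 150 (np.int64(296), np.int64(309)) | 170 (np.int64(296), np.int64(309)) | 190 (np.int64(297), np.int64(309)) | 210 (np.int64(297), np.int64(310)) | 230 (np.int64(298), np.int64(310)) | 238 (np.int64(298), np.int64(310)) | 240 (np.int64(298), np.int64(310)) | 242 (np.int64(299), np.int64(309)) | 244 None | 
86 None | 88 None | 90 (np.int64(385), np.int64(411)) | 92 (np.int64(384), np.int64(411)) | 94 (np.int64(384), np.int64(411)) | 100 (np.int64(384), np.int64(411)) | 120 (np.int64(383), np.int64(409)) | 140 (np.int64(382), np.int64(407)) | 170 (np.int64(380), np.int64(405)) | 190 (np.int64(379), np.int64(403)) | 205 (np.int64(378), np.int64(402)) | 209 (np.int64(378), np.int64(402)) | 211 (np.int64(379), np.int64(401)) | 213 (np.int64(383), np.int64(393)) | 215 (np.int64(383), np.int64(393)) | 220 (np.int64(382), np.int64(393)) | 230 (np.int64(381), np.int64(392)) | 240 (np.int64(381), np.int64(391)) |
```

{"name": "carry_out", "arguments": {"commands": [0,0,0,-1,-3,5,0.38,0,0,0,-1,-3,5,0.38,0,0,0,-1,-3,5,0.38,0,0,0,-1,-3,5,0.38]}}

```text
t: 9.65
tcp_pos: [512.8, 217.7, 177.8]
ee_rot: [[-0.821, 0.078, 0.566], [0.066, 0.997, -0.043], [-0.568, 0.002, -0.823]]
ft_force: [-0.4, -0.2, -0.0]
finger_gap: 32.7
gripper_force: 0.0
```

```bash
python3 -c "
from h import *
import pickle
s=state();c=cam('wrist');im=imaging.snapshot('wrist');cv2.imwrite('pics/w6.png',im);pickle.dump((c,s['tcp_pos'],s['ee_rot']),open('w6.pkl','wb'))
print(s['tcp_pos'],s['dq'])
g=im[...,1]
n,l,st,ce=cv2.connectedComponentsWithStats((im.min(2)>225).astype(np.uint8))
for q in st[1:]:
  if q[4]>200:print(q)
spans(im,285,345,range(40,245,8),225)
spans(im,380,480,range(40,245,8),225)
"
```

```text
[512.7785828  217.73414505 177.82593118] [-0.01243447 -0.01913617 -0.01085027 -0.00767035  0.00079524 -0.00192972
  0.00032377]
[  33    5   55   49 1159]
[ 422   70   48  174 4955]
[ 323  125   17  130 1769]
40 None | 48 None | 56 None | 64 None | 72 None | 80 None | 88 None | 96 None | 104 (np.int64(334), np.int64(335)) | 112 None | 120 None | 128 (np.int64(336), np.int64(340)) | 136 (np.int64(335), np.int64(339)) | 144 (np.int64(324), np.int64(339)) | 152 (np.int64(324), np.int64(339)) | 160 (np.int64(324), np.int64(339)) | 168 (np.int64(324), np.int64(339)) | 176 (np.int64(324), np.int64(339)) | 184 (np.int64(324), np.int64(339)) | 192 (np.int64(324), np.int64(338)) | 200 (np.int64(324), np.int64(338)) | 208 (np.int64(324), np.int64(338)) | 216 (np.int64(324), np.int64(338)) | 224 (np.int64(324), np.int64(338)) | 232 (np.int64(323), np.int64(338)) | 240 (np.int64(323), np.int64(338)) | 
40 None | 48 None | 56 None | 64 None | 72 (np.int64(437), np.int64(469)) | 80 (np.int64(436), np.int64(468)) | 88 (np.int64(435), np.int64(467)) | 96 (np.int64(434), np.int64(466)) | 104 (np.int64(433), np.int64(465)) | 112 (np.int64(432), np.int64(464)) | 120 (np.int64(432), np.int64(463)) | 128 (np.int64(431), np.int64(462)) | 136 (np.int64(430), np.int64(461)) | 144 (np.int64(429), np.int64(460)) | 152 (np.int64(428), np.int64(459)) | 160 (np.int64(427), np.int64(458)) | 168 (np.int64(426), np.int64(457)) | 176 (np.int64(426), np.int64(456)) | 184 (np.int64(425), np.int64(454)) | 192 (np.int64(424), np.int64(453)) | 200 (np.int64(423), np.int64(452)) | 208 (np.int64(422), np.int64(451)) | 216 (np.int64(421), np.int64(450)) | 224 (np.int64(426), np.int64(438)) | 232 (np.int64(425), np.int64(437)) | 240 (np.int64(424), np.int64(436)) |
```

```bash
python3 -c "
from h import *
import pickle
c5=pickle.load(open('w5.pkl','rb'))[0];c6=pickle.load(open('w6.pkl','rb'))[0]
im=cv2.imread('pics/w6.png')
spans(im,318,330,range(134,146),215);spans(im,318,345,range(246,262,2),215);spans(im,420,475,[66,67,68,69,70,71,216,218,219,220,221,222,223],225)
spans(im,318,350,[130,134,138,142],195)
a,d1=tri(c5,(304.3,243),c6,(331,255));b,d2=tri(c5,(302,133.5),c6,(331.7,138.5))
A,e1=tri(c5,(398,89.3),c6,(453.5,69.5));B,e2=tri(c5,(390,211.7),c6,(435.5,220.5))
for n,p,q,x in(('slim tail,step',a,b,(d1,d2)),('stout tail,step',A,B,(e1,e2))):
  v=p-q;print(n,p.round(1),q.round(1),np.linalg.norm(v).round(1),np.round(x,2),'slope',np.degrees(np.arcsin(v[2]/np.linalg.norm(v))).round(1),'yaw',np.degrees(np.arctan2(v[1],v[0])).round(1))
"
```

```text
134 None | 135 None | 136 None | 137 None | 138 None | 139 (np.int64(325), np.int64(325)) | 140 (np.int64(324), np.int64(326)) | 141 (np.int64(324), np.int64(326)) | 142 (np.int64(324), np.int64(329)) | 143 (np.int64(324), np.int64(329)) | 144 (np.int64(324), np.int64(329)) | 145 (np.int64(324), np.int64(329)) | 
246 (np.int64(323), np.int64(338)) | 248 (np.int64(323), np.int64(338)) | 250 (np.int64(323), np.int64(338)) | 252 (np.int64(323), np.int64(338)) | 254 (np.int64(324), np.int64(337)) | 256 None | 258 None | 260 None | 
66 None | 67 None | 68 None | 69 None | 70 (np.int64(438), np.int64(469)) | 71 (np.int64(437), np.int64(469)) | 216 (np.int64(421), np.int64(450)) | 218 (np.int64(422), np.int64(449)) | 219 (np.int64(425), np.int64(439)) | 220 (np.int64(427), np.int64(438)) | 221 (np.int64(427), np.int64(438)) | 222 (np.int64(427), np.int64(438)) | 223 (np.int64(426), np.int64(438)) | 
130 (np.int64(336), np.int64(340)) | 134 (np.int64(334), np.int64(340)) | 138 (np.int64(334), np.int64(340)) | 142 (np.int64(323), np.int64(340)) | 
slim tail,step [604.9 222.2 129.2] [501.7 229.8  76.2] 116.2 [ 0.53 11.21] slope 27.1 yaw -4.2
stout tail,step [475.  323.4  45.6] [575.  316.5 114.3] 121.5 [0.03 1.25] slope -34.4 yaw 176.0
```

```bash
python3 -c "
from h import *
import pickle
c5=pickle.load(open('w5.pkl','rb'))[0];c6=pickle.load(open('w6.pkl','rb'))[0]
a,d1=tri(c5,(304.3,243),c6,(331,255));b,d2=tri(c5,(302,133.5),c6,(332.2,124.5))
v=a-b;print(a.round(1),b.round(1),np.linalg.norm(v).round(1),d1,d2,'slope',np.degrees(np.arcsin(v[2]/np.linalg.norm(v))).round(1),'yaw',np.degrees(np.arctan2(v[1],v[0])).round(1))
R=Rrack(-4,35,1);n=-R[:,2]
for h in (12,60):
  p=(a+b)/2+n*(h-14);print(h,p,togo(p,R))
"
```

```text
[604.9 222.2 129.2] [506.2 229.5  61.1] 120.1 0.5338067679390843 0.034441635964934054 slope 34.5 yaw -4.3
12 [556.68583652 225.74774224  93.51936326] (array([-0.1, -0.4, -0.4]), array([1.26, 1.07, 9.43]))
60 [529.22123333 227.66825438 132.83866138] (array([-0.1, -0.4, -0.4]), array([1.29, 1.06, 4.63]))
```

{"name": "carry_out", "arguments": {"commands": [0,-0.4,-0.4,1.25,1.05,2,0.38,0,-0.4,-0.4,1.25,1.05,5,0.38,0,-0.4,-0.4,1.25,1.05,7,0.38,0,-0.4,-0.4,1.25,1.05,8.2,0.38,0,-0.4,-0.4,1.25,1.05,9,0.38,0,-0.4,-0.4,1.25,1.05,9.2,0.38,0,-0.4,-0.4,1.25,1.05,9.2,0.38]}}

```text
t: 10.4
tcp_pos: [555.4, 225.4, 95.3]
ee_rot: [[-0.817, 0.072, 0.572], [0.058, 0.997, -0.043], [-0.574, -0.002, -0.819]]
ft_force: [-0.7, -0.3, 0.4]
finger_gap: 32.9
gripper_force: 0.0
```

{"name": "carry_out", "arguments": {"commands": [0,0,0,0,0,0,0,0,0,0,0,0,0,0,0,0,0,0,0,0,0,0,0,0,0,0,0,0,0,0,0,0,0,0,0,0,0,0,0,0,0,0]}}

```text
t: 11.0
tcp_pos: [555.6, 224.7, 95.2]
ee_rot: [[-0.817, 0.073, 0.573], [0.058, 0.997, -0.044], [-0.574, -0.002, -0.819]]
ft_force: [-4.3, -1.6, 6.4]
finger_gap: 13.5
gripper_force: 30.0
```

```bash
python3 -c "
from h import *
print(togo((579.4,-274.4,110),Rdown(82.06)))"
```

```text
(array([28.5, 26.9, 90.6]), array([ -5.69, -49.61,   2.33]))
```

{"name": "carry_out", "arguments": {"commands": [0,0,0,0,0,-2,0,0,0,0,0,0,-6,0,0,0,0,0,0,-11,0,0,0,0,0,0,-14,0,28.5,26.9,90.6,-13.4,-49.6,-8.1,0,28.5,26.9,90.6,-13.4,-49.6,-8.1,0,28.5,26.9,90.6,-13.4,-49.6,-8.1,0,28.5,26.9,90.6,-13.4,-49.6,-8.1,0,28.5,26.9,90.6,-13.4,-49.6,-8.1,0,28.5,26.9,90.6,-13.4,-49.6,-8.1,0,28.5,26.9,90.6,-13.4,-49.6,-8.1,0,28.5,26.9,90.6,-13.4,-49.6,-8.1,0,28.5,26.9,90.6,-13.4,-49.6,-8.1,0,28.5,26.9,90.6,-13.4,-49.6,-8.1,0,28.5,26.9,90.6,-13.4,-49.6,-8.1,0,28.5,26.9,90.6,-13.4,-49.6,-8.1,0,28.5,26.9,90.6,-13.4,-49.6,-8.1,0,28.5,26.9,90.6,-13.4,-49.6,-8.1,0,28.5,26.9,90.6,-13.4,-49.6,-8.1,0,28.5,26.9,90.6,-13.4,-49.6,-8.1,0]}}

```text
t: 13.0
tcp_pos: [582.6, -273.6, 239.5]
ee_rot: [[0.136, 0.991, -0.001], [0.991, -0.136, -0.0], [-0.0, -0.0, -1.0]]
ft_force: [0.4, 0.2, -1.9]
finger_gap: 13.5
gripper_force: 30.0
```

```bash
python3 -c "
from h import *
print(togo((579.4,-274.4,105),Rdown(82.06)))"
```

```text
(array([-0. ,  0. ,  0.1]), array([-0.12, -0.3 , 13.45]))
```

{"name": "carry_out", "arguments": {"commands": [0,0,0,-0.1,-0.3,4,0,0,0,0,-0.1,-0.3,9,0,0,0,0,-0.1,-0.3,12.5,0,0,0,0,-0.1,-0.3,13.4,0,0,0,0,-0.1,-0.3,13.4,0,0,0,0,-0.1,-0.3,13.4,0,0,0,0,-0.1,-0.3,13.4,0]}}

```text
t: 13.7
tcp_pos: [580.8, -275.2, 107.6]
ee_rot: [[0.138, 0.99, 0.002], [0.99, -0.138, -0.001], [-0.001, 0.002, -1.0]]
ft_force: [0.4, -0.7, -1.6]
finger_gap: 13.7
gripper_force: 30.0
```

```bash
python3 -c "
from h import *
s=state();c=cam('wrist');im=imaging.snapshot('wrist');cv2.imwrite('pics/w7.png',im)
print(s['tcp_pos'],s['ee_rot'][0])
n,l,st,ce=cv2.connectedComponentsWithStats(bright(im,180,45))
for q in st[1:]:
  if q[4]>200:print(q)
spans(im,290,345,range(40,250,10),225)
R=np.array(s['ee_rot']);f=lambda u,v,h:(R.T@(onz(c,(u,v),s['tcp_pos'][2]+h)-s['tcp_pos'])).round(1)
np.save('w7.npy',0)
import pickle;pickle.dump((c,s['tcp_pos'],s['ee_rot']),open('w7.pkl','wb'))
a=im[60:280,210:430];cv2.imwrite('pics/w7c.png',cv2.resize(a,None,fx=2.7,fy=2.7,interpolation=cv2.INTER_CUBIC))
"
```

```text
[ 580.78422719 -275.22774906  107.62626435] [0.13801419 0.99042766 0.00226769]
[539   0  73  12 543]
[ 306   74   26  144 2705]
[ 375   90   30  109 2124]
[ 512  133   76   88 1460]
[ 545  142   95   95 7048]
[373 216  10  29 210]
[626 239  14  36 398]
40 None | 50 None | 60 None | 70 None | 80 (np.int64(313), np.int64(325)) | 90 (np.int64(313), np.int64(325)) | 100 (np.int64(314), np.int64(325)) | 110 (np.int64(313), np.int64(325)) | 120 (np.int64(313), np.int64(324)) | 130 (np.int64(313), np.int64(324)) | 140 (np.int64(313), np.int64(324)) | 150 (np.int64(317), np.int64(319)) | 160 (np.int64(307), np.int64(331)) | 170 (np.int64(307), np.int64(331)) | 180 (np.int64(307), np.int64(331)) | 190 (np.int64(307), np.int64(330)) | 200 (np.int64(307), np.int64(330)) | 210 (np.int64(307), np.int64(325)) | 220 None | 230 None | 240 None |
```

View pics/w7c.png

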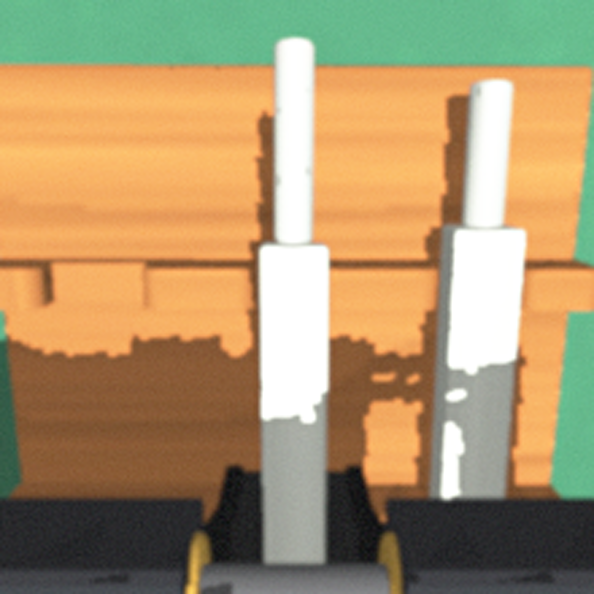

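{"name": "carry_out", "arguments": {"commands": [0,0,0,0,-0.1,2,0,0,0,0,0,-0.1,4,0,0,0,0,0,-0.1,5,0,0,0,0,0,-0.1,5.5,0,0,0,0,0,-0.1,6,0,0,0,0,0,-0.1,6.3,0,0,0,0,0,-0.1,6.5,0,0,0,0,0,-0.1,6.6,0,0,0,0,0,-0.1,6.6,0]}}

```text
t: 14.65
tcp_pos: [578.5, -274.7, 39.2]
ee_rot: [[0.138, 0.99, -0.001], [0.99, -0.138, 0.0], [0.0, -0.001, -1.0]]
ft_force: [1.1, 0.5, -1.6]
finger_gap: 13.3
gripper_force: 30.0
```

{"name": "carry_out", "arguments": {"commands": [0,0,0,0,0.05,0.1,0,0,0,0,0,0.05,0.2,0,0,0,0,0,0.05,0.3,0,0,0,0,0,0.05,0.4,0,0,0,0,0,0.05,0.4,0,0,0,0,0,0.05,0.4,0]}}

```text
t: 15.25
tcp_pos: [579.1, -275.4, 35.7]
ee_rot: [[0.139, 0.99, -0.0], [0.99, -0.139, -0.001], [-0.001, -0.0, -1.0]]
ft_force: [-0.9, -1.1, 6.0]
finger_gap: 13.6
gripper_force: 30.0
```

{"name": "carry_out", "arguments": {"commands": [0,0,0,0,0,0.05,0,0,0,0,0,0,0.1,0,0,0,0,0,0,0.1,0]}}

```text
t: 15.55
tcp_pos: [579.2, -275.4, 35.5]
ee_rot: [[0.139, 0.99, -0.0], [0.99, -0.139, -0.001], [-0.001, -0.0, -1.0]]
ft_force: [-5.7, -0.8, 12.9]
finger_gap: 13.4
gripper_force: 30.0
```

{"name": "carry_out", "arguments": {"commands": [0,0,0,0,0,0,0.2,0,0,0,0,0,0,0.36,0,0,0,0,0,0,0.36,0,0,0,0,0,0,0.36,0,0,0,0,0,-3,0.36,0,0,0,0,0,-8,0.4,0,0,0,0,0,-13,0.45,0,0,0,0,0,-18,0.47,0,0,0,0,0,-18,0.47,0,0,0,0,0,-18,0.47]}}

```text
t: 16.55
tcp_pos: [579.6, -274.9, 215.1]
ee_rot: [[0.138, 0.99, 0.001], [0.99, -0.138, -0.001], [-0.001, 0.001, -1.0]]
ft_force: [-1.2, 0.7, -0.4]
finger_gap: 40.9
gripper_force: 0.0
```

```bash
python3 -c "
from h import *
s=state();print(s['tcp_pos'],s['finger_gap'],s['qpos'].round(2))
im=imaging.snapshot('wrist');cv2.imwrite('pics/w8.png',im)
n,l,st,ce=cv2.connectedComponentsWithStats(bright(im,180,45))
print([q.tolist() for q in st[1:] if q[4]>200])
R=Rrack(-4,35,0);n=-R[:,2];p=np.array([525,320,80.])+n*80
print(p,togo(p,R))"
```

```text
[ 579.61612182 -274.93039382  215.14330656] 40.94753828140681 [ 0.73  0.42 -0.49  1.42  0.2   1.35  0.1 ]
[[429, 0, 96, 57, 1765], [312, 98, 13, 85, 864], [358, 99, 20, 83, 1169], [610, 124, 30, 19, 446], [448, 128, 77, 67, 3521], [584, 163, 19, 27, 394], [549, 168, 18, 26, 384], [601, 191, 20, 30, 443], [567, 196, 18, 29, 420], [533, 201, 18, 28, 413]]
[479.22566136 323.20085357 145.53216354] (array([-26.3,  28.2,  83.1]), array([ 57.84, -18.11,   6.83]))
```

{"name": "carry_out", "arguments": {"commands": [-26.3,28.2,83.1,57.8,-18.1,2,0.47,-26.3,28.2,83.1,57.8,-18.1,2,0.47,-26.3,28.2,83.1,57.8,-18.1,2,0.47,-26.3,28.2,83.1,57.8,-18.1,2,0.47,-26.3,28.2,83.1,57.8,-18.1,2,0.47,-26.3,28.2,83.1,57.8,-18.1,2,0.47,-26.3,28.2,83.1,57.8,-18.1,2,0.47,-26.3,28.2,83.1,57.8,-18.1,2,0.47,-26.3,28.2,83.1,57.8,-18.1,2,0.47,-26.3,28.2,83.1,57.8,-18.1,2,0.47,-26.3,28.2,83.1,57.8,-18.1,2,0.47,-26.3,28.2,83.1,57.8,-18.1,2,0.47,-26.3,28.2,83.1,57.8,-18.1,2,0.47,-26.3,28.2,83.1,57.8,-18.1,6.8,0.47,-26.3,28.2,83.1,57.8,-18.1,6.8,0.47,-26.3,28.2,83.1,57.8,-18.1,6.8,0.47,-26.3,28.2,83.1,57.8,-18.1,6.8,0.47]}}

```text
t: 18.3
tcp_pos: [451.6, 290.8, 176.1]
ee_rot: [[0.816, -0.052, 0.576], [-0.056, -0.998, -0.011], [0.576, -0.024, -0.817]]
ft_force: [-0.5, -0.1, -0.3]
finger_gap: 41.2
gripper_force: 0.0
```

```bash
python3 -c "
from h import *
s=state();print(s['tcp_pos'],s['finger_gap'],s['qpos'].round(2))
c=cam('wrist');im=imaging.snapshot('wrist');cv2.imwrite('pics/w9.png',im)
n,l,st,ce=cv2.connectedComponentsWithStats((im.min(2)>225).astype(np.uint8))
print([q.tolist() for q in st[1:] if q[4]>200])
spans(im,270,370,range(60,250,12),225)
K,rv,t=c
for p in((475,323.4,45.6),(575,316.5,114.3)):print(cv2.projectPoints(np.array([p]),rv,t,K,None)[0].ravel())
R=Rrack(-4,35,0);print(togo(np.array([525,320,80.])-(26-18)*-R[:,2],R))"
```

```text
[451.626181   290.78163916 176.12294063] 41.18572665448491 [ 0.8  -0.5  -1.47  2.13 -0.13  0.6  -2.32]
[[274, 94, 28, 160, 3166]]
60 None | 72 None | 84 None | 96 (np.int64(281), np.int64(291)) | 108 (np.int64(281), np.int64(292)) | 120 (np.int64(281), np.int64(292)) | 132 (np.int64(282), np.int64(291)) | 144 (np.int64(274), np.int64(300)) | 156 (np.int64(274), np.int64(300)) | 168 (np.int64(275), np.int64(300)) | 180 (np.int64(275), np.int64(300)) | 192 (np.int64(276), np.int64(300)) | 204 (np.int64(276), np.int64(300)) | 216 (np.int64(277), np.int64(300)) | 228 (np.int64(277), np.int64(301)) | 240 (np.int64(287), np.int64(301)) | 
[289.14412182 253.85895437]
[285.73555834 136.31356409]
(array([-1.7, -0.2,  0. ]), array([ 0.23, -3.03, 12.87]))
```

{"name": "carry_out", "arguments": {"commands": [-1.7,-0.2,0,0.2,-3,3,0.47,-1.7,-0.2,0,0.2,-3,5.5,0.47,-1.7,-0.2,0,0.2,-3,5.5,0.47,-1.7,-0.2,0,0.2,-3,5.5,0.47,-1.7,-0.2,0,0.2,-3,5.5,0.47]}}

```text
t: 18.85
tcp_pos: [453.8, 283.1, 170.8]
ee_rot: [[0.815, -0.054, 0.576], [-0.057, -0.998, -0.012], [0.576, -0.023, -0.817]]
ft_force: [0.0, -0.4, -0.8]
finger_gap: 41.0
gripper_force: 0.0
```

```bash
python3 -c "
from h import *
s=state();print(s['tcp_pos'],s['finger_gap'],s['qpos'].round(2))
R=Rrack(-4,35,0);print(togo(np.array([525,320,80.])-(26-18)*-R[:,2],R))"
```

```text
[453.82207296 283.06851177 170.76872612] 41.03546373735609 [ 0.81 -0.5  -1.47  2.15 -0.14  0.58 -2.3 ]
(array([-1.6, -0.2, -0. ]), array([ 0.36, -3.84, 12.27]))
```

```bash
python3 -c "
from h import *
print(togo((480,150,260),Rdown(82)))"
```

```text
(array([ 25. , -29.4, -82.6]), array([ 8.04, 12.94, -5.62]))
```

{"name": "carry_out", "arguments": {"commands": [0,0,0,0,2,-3,0.47,25,-29.4,-82.6,8,13,-5.6,0.47,25,-29.4,-82.6,8,13,-5.6,0.47,25,-29.4,-82.6,8,13,-5.6,0.47,25,-29.4,-82.6,8,13,-5.6,0.47,25,-29.4,-82.6,8,13,-5.6,0.47,25,-29.4,-82.6,8,13,-5.6,0.47,25,-29.4,-82.6,8,13,-5.6,0.47,25,-29.4,-82.6,8,13,-5.6,0.47,25,-29.4,-82.6,8,13,-5.6,0.47,25,-29.4,-82.6,8,13,-5.6,0.47,25,-29.4,-82.6,8,13,-5.6,0.47,25,-29.4,-82.6,8,13,-5.6,0.47,25,-29.4,-82.6,8,13,-5.6,0.47]}}

```text
t: 20.25
tcp_pos: [480.1, 150.3, 259.1]
ee_rot: [[0.137, 0.991, -0.002], [0.991, -0.137, -0.0], [-0.001, -0.001, -1.0]]
ft_force: [0.3, -0.1, 0.5]
finger_gap: 41.0
gripper_force: 0.0
```

```bash
python3 -c "
from h import *
s=state();print(s['tcp_pos'],s['qpos'].round(2))
R=Rrack(-4,35,1);print(togo(np.array([525,320,80.])+80*-R[:,2],R))"
```

```text
[480.1387948  150.31172491 259.11316571] [ 0.15  0.09 -0.57  1.71  0.05  1.36 -0.57]
(array([-28.7, -26.8, -90.6]), array([17.12, -2.44, 11.35]))
```

{"name": "carry_out", "arguments": {"commands": [-28.7,-26.8,-90.6,17.1,-2.4,4,0.47,-28.7,-26.8,-90.6,17.1,-2.4,4,0.47,-28.7,-26.8,-90.6,17.1,-2.4,4,0.47,-28.7,-26.8,-90.6,17.1,-2.4,4,0.47,-28.7,-26.8,-90.6,17.1,-2.4,4,0.47,-28.7,-26.8,-90.6,17.1,-2.4,4,0.47,-28.7,-26.8,-90.6,17.1,-2.4,4,0.47,-28.7,-26.8,-90.6,17.1,-2.4,4,0.47,-28.7,-26.8,-90.6,17.1,-2.4,8,0.47,-28.7,-26.8,-90.6,17.1,-2.4,11.3,0.47,-28.7,-26.8,-90.6,17.1,-2.4,11.3,0.47,-28.7,-26.8,-90.6,17.1,-2.4,11.3,0.47,-28.7,-26.8,-90.6,17.1,-2.4,11.3,0.47,-28.7,-26.8,-90.6,17.1,-2.4,11.3,0.47]}}

```text
t: 21.65
tcp_pos: [480.0, 322.0, 147.0]
ee_rot: [[-0.815, 0.076, 0.574], [0.063, 0.997, -0.042], [-0.576, 0.002, -0.818]]
ft_force: [-0.9, 0.2, 0.2]
finger_gap: 41.0
gripper_force: 0.0
```

```bash
python3 -c "
from h import *
s=state();print(s['tcp_pos'],s['finger_gap'],s['qpos'].round(2))
c=cam('wrist');im=imaging.snapshot('wrist');cv2.imwrite('pics/w10.png',im)
spans(im,270,370,range(40,250,15),225)
K,rv,t=c
for p in((475,323.4,45.6),(575,316.5,114.3)):print(cv2.projectPoints(np.array([p]),rv,t,K,None)[0].ravel())
R=Rrack(-4,35,1);print(togo(np.array([525,320,80.])-(26-18)*-R[:,2],R))"
```

```text
[479.95689274 321.99092006 147.02012124] 40.983688757447524 [-0.18  0.15 -0.82  2.06  0.9   0.86 -0.06]
40 None | 55 (np.int64(324), np.int64(329)) | 70 None | 85 None | 100 None | 115 None | 130 None | 145 (np.int64(304), np.int64(331)) | 160 (np.int64(305), np.int64(336)) | 175 (np.int64(305), np.int64(336)) | 190 (np.int64(305), np.int64(335)) | 205 (np.int64(305), np.int64(335)) | 220 (np.int64(305), np.int64(335)) | 235 (np.int64(306), np.int64(335)) | 
[320.12954329 137.61293715]
[320.56740746 271.48823053]
(array([-0.1,  0.2, -0.3]), array([0.19, 0.1 , 8.88]))
```

{"name": "carry_out", "arguments": {"commands": [0,0,0,0.2,0.1,3,0.47,0,0,0,0.2,0.1,6,0.47,0,0,0,0.2,0.1,7.5,0.47,0,0,0,0.2,0.1,8.4,0.47,0,0,0,0.2,0.1,8.7,0.47,0,0,0,0.2,0.1,8.7,0.47,0,0,0,0.2,0.1,8.7,0,0,0,0,0.2,0.1,8.7,0,0,0,0,0.2,0.1,8.7,0,0,0,0,0.2,0.1,8.7,0,0,0,0,0.2,0.1,8.7,0]}}

```text
t: 22.8
tcp_pos: [528.2, 320.0, 75.0]
ee_rot: [[-0.815, 0.072, 0.575], [0.058, 0.997, -0.042], [-0.577, -0.0, -0.817]]
ft_force: [-3.4, -1.6, 7.2]
finger_gap: 25.6
gripper_force: 30.0
```

```bash
python3 -c "
from h import *
R=Rrack(-4,35,1);s=state();print(s['ee_rot'].T@(s['tcp_pos']-np.array([525,320,80])))
print(togo((535,50,120),Rdown(180)))"
```

```text
[0.28936709 0.23326375 5.89559436]
(array([-1.3, 35.2, -4. ]), array([ -4.72, -26.88,  -2.16]))
```

{"name": "carry_out", "arguments": {"commands": [0,0,0,0,0,-2,0,0,0,0,0,0,-6,0,0,0,0,0,0,-11,0,-1.3,35.2,-4,0,-16,-13,0,-1.3,35.2,-4,0,-16,-13,0,-1.3,35.2,-4,0,-16,-13,0,-1.3,35.2,-4,-4.7,-26.9,-2.2,0,-1.3,35.2,-4,-4.7,-26.9,-2.2,0,-1.3,35.2,-4,-4.7,-26.9,-2.2,0,-1.3,35.2,-4,-4.7,-26.9,-2.2,0,-1.3,35.2,-4,-4.7,-26.9,-2.2,0,-1.3,35.2,-4,-4.7,-26.9,-2.2,0]}}

```text
t: 24.0
tcp_pos: [534.3, 47.6, 118.3]
ee_rot: [[-1.0, 0.004, -0.003], [0.004, 1.0, -0.0], [0.003, -0.0, -1.0]]
ft_force: [-1.0, 0.8, -1.0]
finger_gap: 26.0
gripper_force: 30.0
```

{"name": "carry_out", "arguments": {"commands": [0,0,0,0,0,4,0,0,0,0,0,0,7,0,0,0,0,0,0,8.5,0,0,0,0,0,0,9.2,0,0,0,0,0,0,9.6,0,0,0,0,0,0,9.8,0,0,0,0,0,0,9.8,0]}}

```text
t: 24.7
tcp_pos: [535.0, 49.9, 22.3]
ee_rot: [[-1.0, -0.0, 0.0], [-0.0, 1.0, 0.0], [-0.0, 0.0, -1.0]]
ft_force: [-0.1, 0.5, -3.0]
finger_gap: 26.1
gripper_force: 30.0
```

{"name": "carry_out", "arguments": {"commands": [0,0,0,0,0,0.1,0,0,0,0,0,0,0.2,0,0,0,0,0,0,0.25,0,0,0,0,0,0,0.25,0]}}

```text
t: 25.1
tcp_pos: [534.6, 49.7, 19.2]
ee_rot: [[-1.0, -0.0, -0.001], [-0.0, 1.0, 0.0], [0.001, 0.0, -1.0]]
ft_force: [0.6, 0.3, -0.3]
finger_gap: 25.8
gripper_force: 30.0
```

{"name": "carry_out", "arguments": {"commands": [0,0,0,0,0,0.08,0,0,0,0,0,0,0.15,0,0,0,0,0,0,0.15,0,0,0,0,0,0,0.15,0]}}

```text
t: 25.5
tcp_pos: [534.8, 49.7, 18.9]
ee_rot: [[-1.0, -0.0, -0.0], [-0.0, 1.0, -0.001], [0.0, -0.001, -1.0]]
ft_force: [-6.4, -1.3, 16.5]
finger_gap: 25.4
gripper_force: 30.0
```

{"name": "carry_out", "arguments": {"commands": [0,0,0,0,0,0,0.3,0,0,0,0,0,0,0.47,0,0,0,0,0,0,0.47,0,0,0,0,0,0,0.47,0,0,0,0,0,-3,0.47,0,0,0,0,0,-7,0.47,0,0,45,0,0,-9,0.47,0,0,45,0,0,-9,0.47,0,0,45,0,0,-9,0.47,0,0,90,0,0,-9,0.47,0,0,90,0,0,-9,0.47,0,0,90,0,0,-9,0.47,0,0,90,0,0,-9,0.47,0,0,90,0,0,-9,0.47,0,0,90,0,0,-9,0.47]}}

```text
t: 27.0
tcp_pos: [534.4, 49.7, 107.2]
ee_rot: [[-0.213, 0.977, -0.001], [0.977, 0.213, 0.0], [0.0, -0.001, -1.0]]
ft_force: [0.4, -0.4, 0.2]
finger_gap: 40.7
gripper_force: 0.0
```

{"name": "carry_out", "arguments": {"commands": [0,0,90,0,0,0,0.47,0,0,90,0,0,0,0.47,0,0,90,0,0,0,0.47,0,0,90,0,0,0,0.47,0,0,90,0,0,0,0.47,0,0,90,0,0,0,0.47,0,0,90,0,0,0,0.47,0,0,90,0,0,0,0.47,0,0,90,0,0,0,0.47,0,0,90,0,0,0,0.47,0,0,90,0,0,0,0.47,0,0,90,0,0,0,0.47]}}

```text
t: 28.2
tcp_pos: [534.4, 49.8, 107.2]
ee_rot: [[0.976, 0.219, -0.001], [0.219, -0.976, 0.0], [-0.001, -0.0, -1.0]]
ft_force: [0.5, 0.0, -0.8]
finger_gap: 40.8
gripper_force: 0.0
```

```bash
python3 -c "
from h import *
s=state();print(s['tcp_pos'],s['qpos'].round(2),s['t'])
c=cam('wrist');im=imaging.snapshot('wrist');cv2.imwrite('pics/w11.png',im)
spans(im,270,370,range(40,250,15),225)
print(onz(c,(318.6,150),26),togo((534.8,49.7,18.9),Rdown(0)))"
```

```text
[534.35918539  49.79597999 107.249526  ] [-0.04  0.26 -0.16  1.84  0.05  1.05 -1.56] 28.2
40 None | 55 None | 70 None | 85 None | 100 (np.int64(336), np.int64(353)) | 115 (np.int64(332), np.int64(349)) | 130 (np.int64(329), np.int64(346)) | 145 (np.int64(318), np.int64(341)) | 160 (np.int64(315), np.int64(348)) | 175 (np.int64(312), np.int64(344)) | 190 (np.int64(308), np.int64(340)) | 205 None | 220 None | 235 None | 
[587.86247428  60.91364493  26.        ] (array([-0. ,  0.1, 12.8]), array([0.05, 0.02, 8.84]))
```

Spindle lies undisturbed on the bench; the tool still needs 12.8° more, then I grip it again.

{"name": "carry_out", "arguments": {"commands": [0,0,12.8,0,0,0,0.47,0,0,12.8,0,0,0,0.47,0,0,12.8,0,0,4,0.47,0,0,12.8,0,0,7,0.47,0,0,12.8,0,0,8.4,0.47,0,0,12.8,0,0,8.8,0.47,0,0,12.8,0,0,8.8,0.47,0,0,12.8,0,0,8.8,0,0,0,12.8,0,0,8.8,0,0,0,12.8,0,0,8.8,0,0,0,12.8,0,0,8.8,0,0,0,12.8,0,0,8.8,0]}}

```text
t: 29.45
tcp_pos: [535.1, 49.7, 20.4]
ee_rot: [[1.0, -0.002, 0.0], [-0.002, -1.0, 0.0], [0.0, -0.0, -1.0]]
ft_force: [-1.4, -0.9, 6.0]
finger_gap: 25.7
gripper_force: 30.0
```

```bash
python3 -c "
from h import *
o=np.array([579.3,-274.6]);yt=np.array([-.9905,.138]);p=o+58*yt;print(p)
print(togo((*p,125),Rdown(82.06)),togo((*p,185),Rdown(82.06)))"
```

```text
[ 521.851 -266.596]
(array([  0. ,  -0. , -82.2]), array([ -1.25,  31.63, -10.46])) (array([  0. ,  -0. , -82.2]), array([ -1.24,  31.63, -16.46]))
```

{"name": "carry_out", "arguments": {"commands": [0,0,0,0,0,-2,0,0,0,0,0,0,-6,0,0,0,0,0,0,-10,0,0,0,-82.2,-1.2,31.6,-11,0,0,0,-82.2,-1.2,31.6,-11,0,0,0,-82.2,-1.2,31.6,-11,0,0,0,-82.2,-1.2,31.6,-11,0,0,0,-82.2,-1.2,31.6,-11,0,0,0,-82.2,-1.2,31.6,-11,0,0,0,-82.2,-1.2,31.6,-11,0,0,0,-82.2,-1.2,31.6,-11,0,0,0,-82.2,-1.2,31.6,-11,0,0,0,-82.2,-1.2,31.6,-11,0,0,0,-82.2,-1.2,31.6,-11,0,0,0,-82.2,-1.2,31.6,-11,0,0,0,-82.2,-1.2,31.6,-11,0]}}

```text
t: 31.05
tcp_pos: [521.7, -266.2, 129.4]
ee_rot: [[0.141, 0.99, -0.001], [0.99, -0.141, 0.0], [-0.0, -0.001, -1.0]]
ft_force: [-0.2, 0.3, -1.8]
finger_gap: 25.6
gripper_force: 30.0
```

```bash
python3 -c "
from h import *
s=state();c=cam('wrist');im=imaging.snapshot('wrist');cv2.imwrite('pics/w12.png',im)
print(s['t'],s['tcp_pos'],s['finger_gap'])
spans(im,285,350,range(60,230,12),225);spans(im,351,385,range(70,230,12),225);spans(im,386,450,range(70,230,12),225)
R=s['ee_rot'];f=lambda u,v,z:(R.T@(onz(c,(u,v),z)-s['tcp_pos'])).round(1)
g=im[...,1];x=s['tcp_pos'][2]
for v in(100,180):
  q=np.flatnonzero(g[v,285:350]>225)+285;print(v,f((q.min()+q.max())/2,v,x+5))
print(togo((521.85,-266.6,40.4),Rdown(82.06)))"
```

```text
31.05 [ 521.72129701 -266.20863381  129.39618382] 25.59415961061695
60 None | 72 None | 84 (np.int64(307), np.int64(332)) | 96 (np.int64(307), np.int64(332)) | 108 (np.int64(307), np.int64(331)) | 120 (np.int64(306), np.int64(331)) | 132 (np.int64(306), np.int64(331)) | 144 (np.int64(306), np.int64(330)) | 156 (np.int64(308), np.int64(329)) | 168 (np.int64(294), np.int64(343)) | 180 (np.int64(294), np.int64(343)) | 192 (np.int64(295), np.int64(342)) | 204 (np.int64(295), np.int64(342)) | 216 (np.int64(296), np.int64(339)) | 228 None | 
70 None | 82 None | 94 (np.int64(384), np.int64(384)) | 106 (np.int64(383), np.int64(384)) | 118 (np.int64(383), np.int64(384)) | 130 (np.int64(382), np.int64(384)) | 142 (np.int64(378), np.int64(384)) | 154 (np.int64(377), np.int64(384)) | 166 (np.int64(377), np.int64(384)) | 178 (np.int64(376), np.int64(384)) | 190 (np.int64(376), np.int64(384)) | 202 None | 214 None | 226 None | 
70 None | 82 None | 94 (np.int64(386), np.int64(391)) | 106 (np.int64(386), np.int64(391)) | 118 (np.int64(386), np.int64(390)) | 130 (np.int64(386), np.int64(449)) | 142 (np.int64(386), np.int64(449)) | 154 (np.int64(386), np.int64(449)) | 166 (np.int64(386), np.int64(449)) | 178 (np.int64(386), np.int64(449)) | 190 (np.int64(386), np.int64(449)) | 202 (np.int64(438), np.int64(449)) | 214 (np.int64(436), np.int64(449)) | 226 (np.int64(436), np.int64(449)) | 
100 [86.8  1.4 -5. ]
180 [46.7  1.2 -5. ]
(array([-0.1,  0. , -0.1]), array([-0.04,  0.03,  8.9 ]))
```

{"name": "carry_out", "arguments": {"commands": [0,0,0,0,0,4,0,0,0,0,0,0,6,0,0,0,0,0,0,7,0,0,0,0,0,0,7.5,0,0,0,0,0,0,8,0,0,0,0,0,0,8.2,0,0,0,0,0,0,8.4,0,0,0,0,0,0,8.5,0,0,0,0,0,0,8.5,0,0,0,0,0,0,8.5,0]}}

```text
t: 32.1
tcp_pos: [521.8, -266.4, 44.7]
ee_rot: [[0.138, 0.99, -0.001], [0.99, -0.138, -0.0], [-0.0, -0.001, -1.0]]
ft_force: [-0.4, -0.1, -2.3]
finger_gap: 25.6
gripper_force: 30.0
```

{"name": "carry_out", "arguments": {"commands": [0,0,0,0,0,0.1,0,0,0,0,0,0,0.2,0,0,0,0,0,0,0.3,0,0,0,0,0,0,0.38,0,0,0,0,0,0,0.38,0,0,0,0,0,0,0.38,0]}}

```text
t: 32.7
tcp_pos: [521.7, -266.3, 40.6]
ee_rot: [[0.138, 0.99, -0.001], [0.99, -0.138, 0.0], [-0.0, -0.001, -1.0]]
ft_force: [-0.6, 0.3, -2.1]
finger_gap: 25.9
gripper_force: 30.0
```

{"name": "carry_out", "arguments": {"commands": [0,0,0,0,0,0.05,0,0,0,0,0,0,0.1,0,0,0,0,0,0,0.12,0,0,0,0,0,0,0.12,0]}}

```text
t: 33.1
tcp_pos: [521.7, -266.3, 40.5]
ee_rot: [[0.138, 0.99, -0.001], [0.99, -0.138, -0.0], [-0.0, -0.001, -1.0]]
ft_force: [-4.8, 2.4, 9.3]
finger_gap: 25.5
gripper_force: 30.0
```

{"name": "carry_out", "arguments": {"commands": [0,0,0,0,0,0,0.35,0,0,0,0,0,0,0.44,0,0,0,0,0,0,0.44,0,0,0,0,0,0,0.44,0,0,0,0,0,-3,0.44,0,0,0,0,0,-8,0.44,0,0,0,0,0,-13,0.44,0,0,0,0,0,-18,0.44,0,0,0,-10,5,-20,0.44,0,0,0,-10,5,-20,0.44,0,0,0,-10,5,-20,0.44,0,0,0,-10,5,-20,0.44]}}

```text
t: 34.3
tcp_pos: [557.2, -374.8, 238.8]
ee_rot: [[0.141, 0.99, -0.002], [0.99, -0.141, -0.001], [-0.001, -0.002, -1.0]]
ft_force: [-0.5, 0.2, 1.0]
finger_gap: 38.3
gripper_force: 0.0
```

```bash
python3 -c "
from h import *
im=imaging.snapshot('wrist');sc=imaging.snapshot('scene')
a=cv2.resize(im[20:250,180:480],None,fx=1.8,fy=1.8,interpolation=cv2.INTER_CUBIC);b=cv2.resize(sc[170:300,150:420],(540,186))[:, :]
cv2.imwrite('pics/fin.png',np.vstack([a,cv2.resize(sc[175:265,180:450],(540,180),interpolation=cv2.INTER_CUBIC)]));print(state()['t'])"
```

```text
34.4
```

View pics/fin.png

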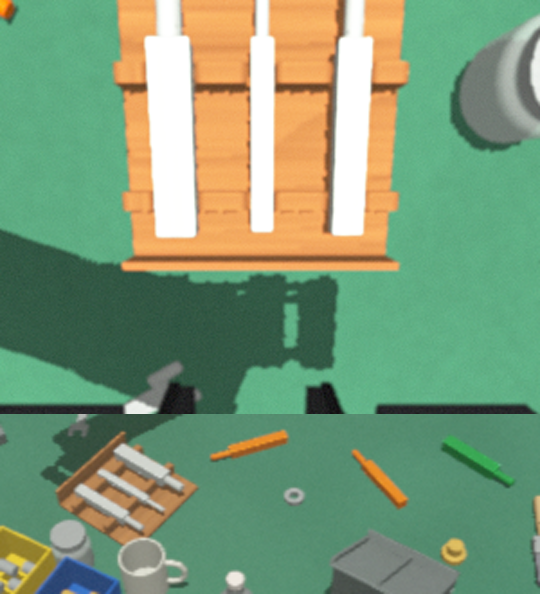

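All three shanks rest across both combs, with their square ends to the plate and journals out; the bystanders are undisturbed.

```bash
python3 -c "
from cell import r
print(r.hand_in())"
```

```text
the job is handed in; nothing more can be done
None
```

I handed the job in at about 34 s, with the slim spindle in lane b, the middle in lane a and the stout in lane c, square ends to the end plate; the stout had to be set down on the bench for a moment to be regripped.

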